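# Refit the portion wheel of a sweet dispenser

## Task

Take the white portion wheel out of its wooden storage ring and refit it on the dispenser base: turn it until the cross-shaped foot meshes with the cross-shaped slot of the steel socket, slide it down and press it fully home against the spring, so that its flange sits flush on the socket. Finish while still holding the wheel pressed home, not letting go; leave the tin, the jar, the carton and the clear hopper standing where they are.

Things in the scene. Friction and masses are not known exactly. Their poses are not given: they have to be found in the camera images.
- wheel: loose white plastic portion wheel, 101 mm tall, about 0.2 kg, foot down. Origin: centre of the foot's underside, z up its axis. Foot: plus-shaped, two crossed fins along x and y, each 40 mm long, 8 mm thick, 28 mm tall (lowest 4 mm only 35 x 5.5 mm). Then a flange of radius 30 mm, z 28 to 33; hub of radius 18 mm with six paddles out to radius 42 mm, z 34 to 58. Fits at every quarter turn.
- wheel_grip (a point): middle of the solid finger grip on top of the wheel, on its axis, 80 mm above the wheel's origin; axes as the wheel's. The grip is a bar 46 mm along x, 22 mm thick along y (pinch it along y), from z 59 to 101 mm of the wheel, so 21 mm above and below this point; the paddles begin 22 mm below it.
- socket: fixed steel drive socket (it does not turn) on the base's top, 57 x 57 mm, 35 mm tall, with a plus-shaped slot open at the top: each arm pair 43 mm long and 10.5 mm wide, along the socket's x and y, so about 1.2 mm of play beside each fin of the wheel. Its angle on the base differs from time to time. Origin at the centre of its underside, z up.
- stand: fixed wooden storage ring on the table, outer radius 35 mm, inner radius 25.5 mm, 30 mm tall, open through; origin at the centre of its underside. At the start the wheel's flange rests on its top and the foot hangs inside it, 2 mm above the table: lift the wheel straight up by more than 28 mm to clear it.
- base: fixed grey dispenser base, 170 x 170 mm, 60 mm tall, with four steel lugs 12 mm in diameter and 8 mm tall standing on its top, 70 mm from the centre along both x and y. Origin at the centre of its underside. The socket stands at the centre of its top.
- socket_mouth (a point): point on the socket's axis at the height of its flat top face, 35 mm above the socket's origin, axes as the socket's. With the wheel fully home the wheel's origin lies 28 mm below this point and the flange rests on the top face.
- plunger (a joint): black spring-loaded plate inside the socket, seen through the slot. 0 m: up, its top 16 mm below the mouth; grows as it is pushed down; about 0.012 m when the wheel is fully home (its own stop is at 0.014 m). It starts to yield at 5 N and pushes up with about 10 N when the wheel is home, so it lifts the wheel again if the wheel is let go.
- tin: bystander: steel food tin with a paper band, radius 34 mm, 85 mm tall, loose; origin at the centre of its underside, z up
- jar: bystander: amber glass jar with a steel lid, radius 34 mm, 95 mm tall, loose; origin at the centre of its underside, z up
- carton: bystander: open cardboard carton of snack packs, 120 x 170 mm, 61 mm tall, loose; origin at the centre of its underside, z up
- hopper: bystander: the dispenser's clear plastic hopper, an open cup of radius 60 mm, 130 mm tall, loose; origin at the centre of its underside, z up
Things that resemble listed ones, but are neither listed nor needed, are in the scene too. What is shaped like the wheel but green or pink is not meant.

How it is judged:
On the way, in this order (a step that is already met when the one before it is completed fails the run):
1. the wheel is lifted clear of its storage ring in the gripper (z of wheel in the frame of stand above 0.032 m and contact force between the fingers and wheel above 1 N), for 0.1 s.
2. the wheel's foot has meshed with the socket, at least 8 mm deep (z of wheel in the frame of socket_mouth below -0.008 m and horizontal distance between wheel and socket_mouth below 0.005 m), for 0.1 s.
At the end, for the whole second after the job is handed in: Wheel upright (0.08 rad) in the socket, meshed at a quarter turn (0.12 rad), on axis within 4 mm, its foot more than 26 mm below the mouth (28 is flush), plunger down more than 9.5 mm, fingers on it with more than 2 N, at rest (under 20 mm/s) (z of wheel in the frame of socket_mouth below -0.026 m and horizontal distance between wheel and socket_mouth below 0.004 m and angle between wheel's own z axis and vertical below 0.08 rad and (angle between the x axis of wheel and the x axis of socket, either way round below 0.12 rad or angle between the x axis of wheel and the y axis of socket, either way round below 0.12 rad) and value of joint plunger above 0.0095 m and contact force between the fingers and wheel above 2 N and linear speed of wheel below 0.02 m/s); the arm keeps its last pose, push and grip.
It fails at once if a bystander is moved by more than 30 mm or tipped (distance of any of tin, jar, carton, hopper from where it was at the start of the episode above 0.03 m or angle between any of tin, jar, carton, hopper's own z axis and vertical above 0.4 rad).
It also fails if it takes over 40 s, if anything falls off the work surface, if the arm or the gripper's body presses on something with over 40 N, if the wrist force passes 120 N, or if a joint passes its speed limit or range.

## Robot

A 7-joint arm with a two-finger parallel gripper is mounted at the origin on the work surface. World frame = base frame: x ahead of the robot, y to its left, z up, the work surface at z = 0. Lengths are in m, angles in rad, forces in N, time in s.
With the tool pointing down it reaches from about 0.425 to 0.875 m from the base axis. Payload 9.9 kg.
Tool frame: the origin (TCP) lies midway between the tips of the shut fingers; the grasp point (between the pads) lies 19 mm behind it; z points along the fingers, y is the direction in which the jaws open and shut (so a half turn about z gives the same grasp; the last joint's range is limited). The gripper opens to 85 mm and grips with 20 to 120 N. Pads are 22 mm wide; open, the fingers measure 114 mm over their backs; the gripper's body (76 mm by 85 mm) begins 54 mm behind the grasp point. The pads swing forward as they close: fully open they stand 13 mm farther back than shut.
Start: joints at [1.12, 0.576, 0.025, 1.437, -0.015, 1.129, -0.057], TCP at [0.242, -0.63, 0.231] pointing down, gripper open.
Joint ranges: [-2.76, 2.76], [-0.34, 2.15], [-1.52, 1.57], [0.19, 2.46], [-1.09, 4.23], [0.17, 1.99], [-2.82, 2.82]. Speed limits (rad/s): [2.22, 2.22, 3.01, 3.01, 3.14, 3.14, 3.14].

## Interface

Orientations are given as a unit quaternion [w, x, y, z].
In Python, from rig import bot, viewer, models gives the robot as it stands. The module is installed in compiled form; this text tells all that it offers.
- The arm moves only by the tool move_arm, never from a script. Its argument "deltas" is a list of rows, each a list of 6 numbers: the shift along the tool's x, y, z scaled (see below), then the turn, a rotation vector about the tool's x, y, z scaled (see below). In form: [[tx, ty, tz, ax, ay, az], ...]. A call has exactly 5 rows; each row is the pose to reach, as a shift and turn from the pose commanded when the call began, along the tool's axes at that moment; what a row does not reach only later rows make up. The controller multiplies each number of a shift by 600 mm and each number of a turn by pi/2 rad. A row lasts 1/8 s, in which the tool goes at most 62.5 mm and 10.7 degrees, less where a joint would pass 70% of its speed; a pose out of reach is approached as far as the arm can. A call with a number of a shift or a turn outside -1 to 1 is refused whole. A call with a gripper value outside its range is refused whole. "grip" is the closure, from -1 (fully open) to 1 (shut), so that 0 is half open, set as the call begins (left out, the last holds). The fingers move at their own pace and stop on an object; the grip force is fixed at half the most. Time passes only in rows, so rows that repeat a pose let the fingers close, or fill a call up. It gives the time, the measured TCP pose, the force and the opening at its end, in the units of the state.
- bot.read_state(): the state, without advancing time (a new reading comes with each control period).
- viewer.get_image(name): name is "side" or "top"; returns a dict with "pixels" (384x512x3 uint8, blue, green, red), "depth" (384x512 float32, m along the optical axis (not along the pixel's ray), 0 where there is no reading), "fov_y" (degrees; the focal length in pixels is half the picture's height over the tangent of half this angle, whatever the lens; pixels are square), "cx", "cy" (the principal point, pixels), "xyz" and "rotation" of the camera in the world. Camera axes: x right, y up, looking along -z (the intrinsics and any distortion apply to the point x, -y, -z); pixel columns grow to the right and rows downward; lengths in m; the calibration is good to about 2 mm. A picture is of the moment at which its call begins.
- bot.job_done(): hands the job in, once; it reports no verdict.
Trained networks look in a picture, given as the dict that the camera call returned (one of the last four; its "shot" number tells which), for a name from the list of things; names that differ only in an ending like _2 or _b are one class to them, and where a whole thing is asked for, a point or a joint stands for the part that bears it (a point fixed in the world has none). Each returns a list of dicts, best first, with "score" (0 to 1); they miss things now and then, are a little off and sometimes report something else, mostly with a low value. They report only what shows in the picture. A call takes as long as a camera call. They do not tell look-alikes from the thing itself.
- models.masks_of(query, picture): "region" (384x512 bool, what is visible of it) and "extent" ([centre column, centre row, width, height] in pixels, round what is visible of it).
The state is a dict: "t": time; "joint_pos": joint angles; "joint_vel": joint speeds; "joint_torque": joint torques, N m; "eef_pos": TCP position; "eef_rot": TCP orientation; "wrist_force": force on the tool from outside, world axes, zero at the start; "ft_torque": the same for the moment, N m; "finger_gap": finger opening in m.
Only numpy, scipy, OpenCV 4.12 (cv2) and the standard library are available. Lean on these libraries where they do the work, as an engineer would, in place of code of your own. Each camera call takes 0.05 s, during which the arm holds its last target. There are 200 camera calls.

## Working session

There is one attempt and no reset: what is moved stays moved. The work goes in short steps, Python scripts to look and compute and a tool call to move; the robot and the scene stay as the last step left them, time stands still between calls to the robot, and variables do not carry over. Pictures are saved under pics/ and viewed, about 8 in all and at most 12, crops included, and the job is handed in when it is done.

Besides the shell and the picture viewer there is one more tool, called after ">>>" by a JSON object that holds its "name" and its "arguments", one argument or row to a line. move_arm: Moves the arm, as the interface text tells. Shifts and turns lie within -1 to 1; 1 stands for 600 mm of shift or pi/2 rad of turn. Its arguments: {"type":"object","properties":{"deltas":{"type":"array","items":{"type":"array","items":{"type":"number"}}},"grip":{"type":"number"}},"required":["deltas"]}

```bash
mkdir -p pics; cat > h.py <<'E'
import numpy as np, cv2
from rig import bot, viewer, models
def cloud(p):
    d=p["depth"]; f=192/np.tan(np.radians(p["fov_y"])/2)
    v,u=np.mgrid[:384,:512]
    c=np.stack([(u-p["cx"])/f*d,-(v-p["cy"])/f*d,-d],-1)
    R=np.array(p["rotation"])
    if R.size==4:
        from scipy.spatial.transform import Rotation as Ro
        w,x,y,z=R; R=Ro.from_quat([x,y,z,w]).as_matrix()
    return c@R.T+np.array(p["xyz"])
E
python3 - <<'E'
from h import *
s=bot.read_state();print({k:np.round(v,3) for k,v in s.items()})
for n in("top","side"):
    p=viewer.get_image(n); cv2.imwrite(f"pics/{n}0.png",cv2.resize(p["pixels"],(768,576)))
    np.savez(f"{n}0.npz",c=cloud(p),px=p["pixels"])
    print(n,{k:v for k,v in p.items() if k not in("pixels","depth")})
    C=cloud(p)
    for q in("wheel","socket","stand","base","tin","jar","carton","hopper"):
        for m in models.masks_of(q,p)[:4]:
            r=m["region"]&(p["depth"]>0)
            print(q,round(m["score"],2),np.round(m["extent"]),np.round(np.median(C[r],0),3),np.round(C[r][:,2].max(),3) if r.any() else '')
E
```

```text
{'t': np.float64(0.0), 'joint_pos': array([ 1.12 ,  0.577,  0.025,  1.438, -0.015,  1.129, -0.057]), 'joint_vel': array([ 0.001, -0.002, -0.   , -0.002, -0.001, -0.   ,  0.001]), 'joint_torque': array([-1.0000e-03, -7.6576e+01,  2.2500e+00, -2.8596e+01,  1.6000e-02,
        1.3000e-02,  0.0000e+00]), 'eef_pos': array([ 0.242, -0.63 ,  0.23 ]), 'eef_rot': array([-0.001,  0.983,  0.182, -0.   ]), 'wrist_force': array([ 0.087,  0.975, -1.156]), 'ft_torque': array([-0.027, -0.005,  0.037]), 'finger_gap': np.float64(0.085)}
top {'fov_y': 45.991795136786216, 'cx': 254.8377518178641, 'cy': 189.12856931790657, 'xyz': array([ 0.51554942, -0.00280603,  1.50414199]), 'rotation': array([ 0.70900677,  0.02432149, -0.03084846, -0.70410669]), 'shot': 1}
wheel 0.78 [321. 211.  22.  25.] [ 0.562 -0.22   0.059] 0.11
wheel 0.7 [273. 196.  23.  20.] [ 0.604 -0.072  0.059] 0.107
wheel 0.61 [318. 244.  18.  22.] [ 0.451 -0.212  0.059] 0.11
socket 0.9 [198. 209.  27.  21.] [0.565 0.164 0.094] 0.103
socket 0.4 [198. 214.  60.  72.] [0.548 0.168 0.059] 0.099
stand 0.67 [197. 210.  26.  26.] [0.565 0.163 0.09
[... 560 characters left out ...]
639 , -0.03981584]), 'shot': 2}
wheel 0.77 [244. 237.  29.  29.] [ 0.562 -0.238  0.058] 0.106
wheel 0.62 [257. 208.  29.  30.] [ 0.606 -0.089  0.054] 0.103
wheel 0.59 [201. 239.  29.  41.] [ 0.448 -0.224  0.05 ] 0.103
socket 0.57 [240. 169.  21.  12.] [0.564 0.146 0.085] 0.097
stand 0.57 [241. 255.  21.  21.] [ 0.552 -0.257  0.021] 0.037
base 0.75 [231. 179.  62.  34.] [0.542 0.102 0.054] 0.099
tin 0.87 [307. 215.  24.  35.] [ 0.749 -0.131  0.057] 0.088
tin 0.23 [243. 236.  28.  35.] [ 0.562 -0.237  0.059] 0.106
jar 0.82 [298. 194.  20.  36.] [ 0.743 -0.001  0.068] 0.098
carton 0.69 [230. 148.  35.  24.] [0.544 0.388 0.05 ] 0.064
hopper 0.63 [278. 287.  61.  76.] [ 0.613 -0.459  0.089] 0.133
```

View pics/top0.png

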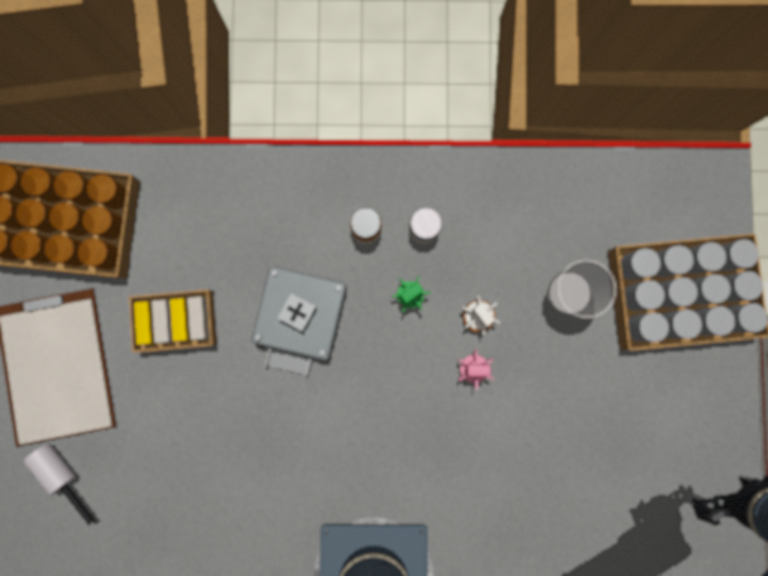

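View pics/side0.png

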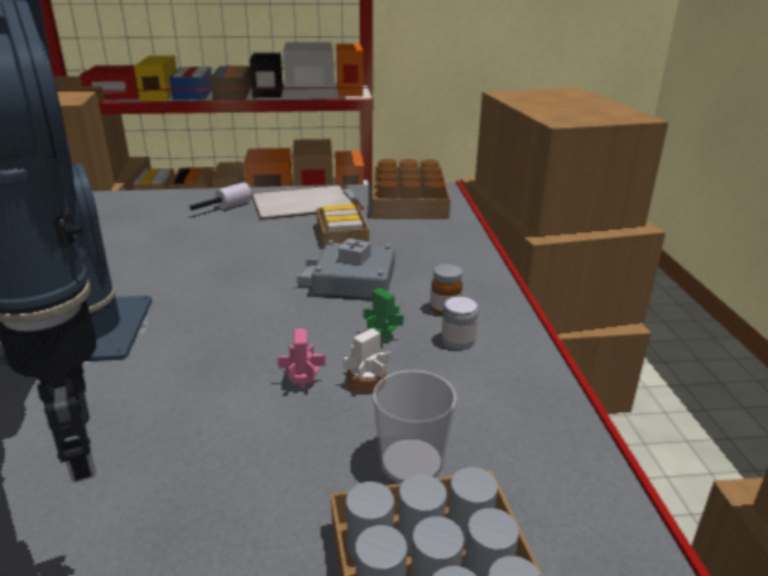

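```bash
cat >> h.py <<'E'
from scipy.spatial.transform import Rotation as Ro
def rect(p,cx,cy,z,half=0.05,ppm=4000):
    """image resampled on plane z; col -> +x... u=(x-cx+half)*ppm, v=(cy+half-y)*ppm"""
    n=int(2*half*ppm); v,u=np.mgrid[:n,:n]
    X=np.stack([u/ppm-half+cx,cy+half-v/ppm,np.full(u.shape,z)],-1)
    w,x,y,q=p["rotation"]; R=Ro.from_quat([x,y,q,w]).as_matrix()
    c=(X-np.array(p["xyz"]))@R; f=192/np.tan(np.radians(p["fov_y"])/2)
    U=p["cx"]+f*c[...,0]/-c[...,2]; V=p["cy"]+f*c[...,1]/c[...,2]
    return cv2.remap(p["pixels"],U.astype(np.float32),V.astype(np.float32),cv2.INTER_CUBIC)
E
python3 - <<'E'
from h import *
out=[]
for n in("top","side"):
    p=viewer.get_image(n)
    a=rect(p,.565,.163,.095,.05,4000); b=rect(p,.562,-.222,.103,.05,4000)
    out.append(np.hstack([a,b])[:300] if 0 else np.hstack([a,b]))
    C=cloud(p)
    # bar top
    m=(abs(C[...,0]-.562)<.05)&(abs(C[...,1]+.222)<.05)&(C[...,2]>.085)
    q=C[m]; print(n,"bar",len(q),q.mean(0).round(4),q[:,2].max(),cv2.minAreaRect((q[:,:2]*1000).astype(np.float32)))
    m=(abs(C[...,0]-.565)<.05)&(abs(C[...,1]-.163)<.05)&(C[...,2]>.083)
    q=C[m]; print(n,"sock",len(q),q.mean(0).round(4),np.median(q[:,2]),cv2.minAreaRect((q[:,:2]*1000).astype(np.float32)))
cv2.imwrite("pics/rect.png",cv2.resize(np.vstack(out),(600,600)) if 0 else cv2.resize(np.vstack(out),(600,600)))
E
```

```text
top bar 117 [ 0.5627 -0.2236  0.1015] 0.10898926388664476 ((563.4173583984375, -224.18870544433594), (45.10590744018555, 23.149391174316406), 35.698150634765625)
top sock 277 [0.5653 0.164  0.094 ] 0.09430683279686058 ((565.3037719726562, 164.24713134765625), (57.52135467529297, 56.79616928100586), 63.03943634033203)
side bar 171 [ 0.5617 -0.2325  0.0969] 0.10451868972847722 ((562.9359130859375, -227.10227966308594), (47.839683532714844, 24.747875213623047), 37.8858642578125)
side sock 178 [0.564  0.1571 0.0918] 0.09276241618965897 ((565.7235107421875, 163.12326049804688), (64.81998443603516, 58.27813720703125), 63.40467071533203)
```

View pics/rect.png

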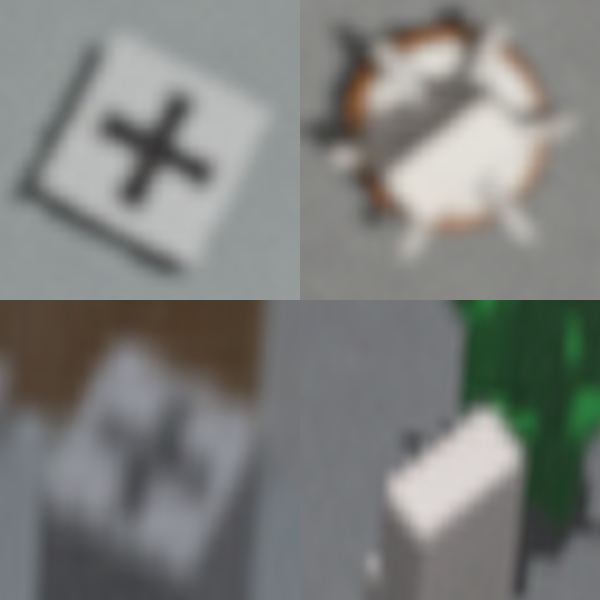

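```bash
cat > fit.py <<'E'
from h import *
from scipy.optimize import minimize
def fit(img,shape,x0):
    """img gray rect 8px.. ; maximise contrast inside vs outside band. x0=(dx,dy mm,yaw deg) """
    n=img.shape[0]; v,u=np.mgrid[:n,:n]; X=(u/4.)-50; Y=50-v/4.   # mm
    g=img.astype(float)
    def soft(d): return 1/(1+np.exp(-d/0.6))
    def cost(q):
        c,s=np.cos(np.radians(q[2])),np.sin(np.radians(q[2]))
        a=c*(X-q[0])+s*(Y-q[1]); b=-s*(X-q[0])+c*(Y-q[1]); 
        T,W=shape(np.abs(a),np.abs(b),soft,a,b)
        w=W/W.sum(); gm=(w*g).sum(); tm=(w*T).sum()
        return -(w*(g-gm)*(T-tm)).sum()/np.sqrt((w*(g-gm)**2).sum()*(w*(T-tm)**2).sum())
    best=None
    for da in(-4,0,4):
        r=minimize(cost,np.array(x0)+[0,0,da],method="Nelder-Mead",options=dict(xatol=.02,fatol=1e-5,initial_simplex=np.array(x0)+[0,0,da]+np.array([[0,0,0],[3,0,0],[0,3,0],[0,0,4]])))
        if best is None or r.fun<best.fun: best=r
    return best
def cross(A,B,s,a,b):
    c=np.maximum(np.minimum(21.5-A,5.25-B),np.minimum(21.5-B,5.25-A))
    return 1-s(c), s(26-np.maximum(A,B))
def bar(A,B,s,a,b):
    i=np.minimum(23-A,11-B); return s(i), s(5+i)
E
python3 - <<'E'
from fit import *
for n in("top","side"):
    p=viewer.get_image(n)
    a=rect(p,.565,.163,.095).mean(2); r=fit(a,cross,[1.,1.,-26.]); print(n,"cross",r.x.round(2)+[565,163,0],r.fun)
    for z in(.103,): 
        b=rect(p,.562,-.222,z).min(2); r=fit(b,bar,[2.,-4.,38.]); print(n,"bar",r.x.round(2)+[562,-222,0],r.fun)
        r=fit(b,lambda A,B,s,a,b:(s(np.minimum(23-A,11-B)),s(5+np.minimum(23-A,11-B))*s(b+14 if n=='top' else b+11-(-3))*1),[2,-4,38]);
E
```

```text
top cross [566.82 163.4  -27.43] -0.9458667406527042
top bar [ 566.89 -226.54   34.13] -0.8029250712644723
side cross [566.   160.83 -28.94] -0.8673930435572738
side bar [ 562.67 -230.36   38.3 ] -0.8964580457488978
```

```bash
cat >> h.py <<'E'
def togo(x,y,z,yaw):
    s=bot.read_state(); w,a,b,c=s["eef_rot"]; R=Ro.from_quat([a,b,c,w])
    t=R.inv().apply(np.array([x,y,z])-s["eef_pos"])/.6
    y_=np.radians(yaw); G=Ro.from_matrix(np.array([[np.cos(y_),np.sin(y_),0],[np.sin(y_),-np.cos(y_),0],[0,0,-1]]))
    r=(R.inv()*G).as_rotvec()/(np.pi/2)
    M=R.as_matrix(); print("t",round(s["t"],2),"pos",s["eef_pos"].round(4),"yaw",np.degrees(np.arctan2(M[1,0],M[0,0])).round(2),"F",s["wrist_force"].round(1),"gap",round(float(s["finger_gap"]),4))
    print("delta",np.r_[t,r].round(4).tolist())
E
python3 -c "
from h import *
togo(.564,-.226,.2,38)"
```

```text
t 1.1 pos [ 0.2421 -0.6301  0.2313] yaw 21.02 F [0.1 0.6 0.2] gap 0.0855
delta [0.7424, -0.4363, 0.0522, 0.0, -0.0, -0.1887]
```

>>> {"name": "move_arm", "arguments": {
  "deltas": [
    [0.08,-0.05,0,0,0,-0.05],
    [0.16,-0.095,0,0,0,-0.1],
    [0.24,-0.14,0,0,0,-0.15],
    [0.32,-0.19,0,0,0,-0.189],
    [0.4,-0.236,0.02,0,0,-0.189]
  ],
  "grip": -1
}}

```text
t: 1.72
eef_pos: [0.4167, -0.4107, 0.2202]
eef_rot: [0.001, 0.945, 0.326, 0.001]
wrist_force: [-0.0, -0.4, -0.2]
finger_gap: 0.0856
```

```bash
python3 -c "
from h import *
togo(.564,-.226,.2,38)"
```

```text
t 1.73 pos [ 0.4167 -0.4107  0.2202] yaw 38.07 F [-0.  -0.4 -0.2] gap 0.0856
delta [0.3831, -0.0911, 0.0336, 0.0014, -0.0004, 0.0008]
```

>>> {"name": "move_arm", "arguments": {
  "deltas": [
    [0.09,-0.022,0.005,0,0,0],
    [0.18,-0.044,0.015,0,0,0],
    [0.27,-0.066,0.025,0,0,0],
    [0.34,-0.082,0.034,0,0,0],
    [0.382,-0.091,0.034,0,0,0]
  ]
}}

```text
t: 2.35
eef_pos: [0.5636, -0.2249, 0.1985]
eef_rot: [-0.0, 0.945, 0.327, 0.0]
wrist_force: [-0.2, -0.6, 0.3]
finger_gap: 0.0855
```

```bash
python3 - <<'E'
from h import *
p=viewer.get_image("side"); a=p["pixels"][150:290,170:330]; cv2.imwrite("pics/a1.png",cv2.resize(a,(640,560),interpolation=cv2.INTER_CUBIC))
togo(.564,-.226,.066,38)
E
```

```text
t 2.4 pos [ 0.5658 -0.222   0.1987] yaw 38.36 F [2.3 3.1 0.6] gap 0.0858
delta [-0.0072, 0.0037, 0.2211, -0.0007, -0.0019, 0.004]
```

View pics/a1.png

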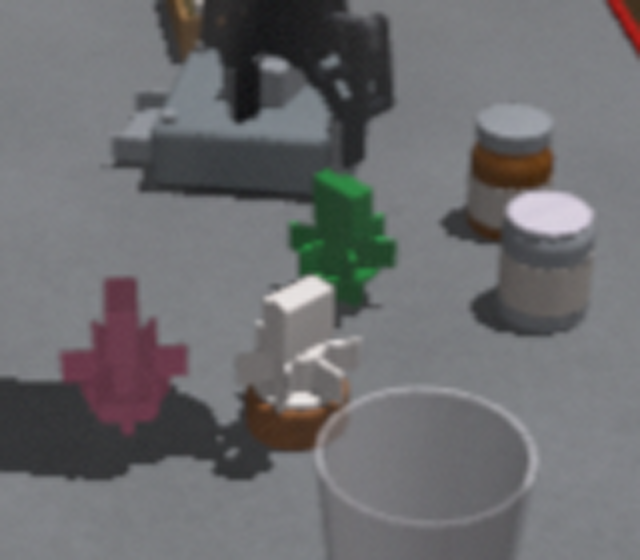

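>>> {"name": "move_arm", "arguments": {
  "deltas": [
    [0,0,0.03,0,0,0],
    [0,0,0.09,0,0,0],
    [0,0,0.15,0,0,0],
    [0,0,0.2,0,0,0],
    [0,0,0.221,0,0,0]
  ]
}}

```text
t: 3.02
eef_pos: [0.5613, -0.2277, 0.0648]
eef_rot: [-0.001, 0.945, 0.326, -0.001]
wrist_force: [0.1, -0.2, -0.5]
finger_gap: 0.0856
```

>>> {"name": "move_arm", "arguments": {
  "deltas": [
    [0,0,0,0,0,0],
    [0,0,0,0,0,0],
    [0,0,0,0,0,0],
    [0,0,0,0,0,0],
    [0,0,0,0,0,0]
  ],
  "grip": 1
}}

```text
t: 3.65
eef_pos: [0.5628, -0.2278, 0.0673]
eef_rot: [0.0, 0.945, 0.326, 0.001]
wrist_force: [-0.6, -0.5, 5.6]
finger_gap: 0.0212
```

```bash
python3 - <<'E'
from h import *
p=viewer.get_image("side"); a=p["pixels"][150:290,170:330]; cv2.imwrite("pics/a2.png",cv2.resize(a,(640,560),interpolation=cv2.INTER_CUBIC))
togo(.564,-.226,.066,38)
E
```

```text
t 3.7 pos [ 0.5628 -0.2279  0.0673] yaw 38.02 F [-1.2 -0.2  7.5] gap 0.0216
delta [0.0035, -0.0012, 0.0022, 0.0008, -0.0005, 0.0002]
```

View pics/a2.png

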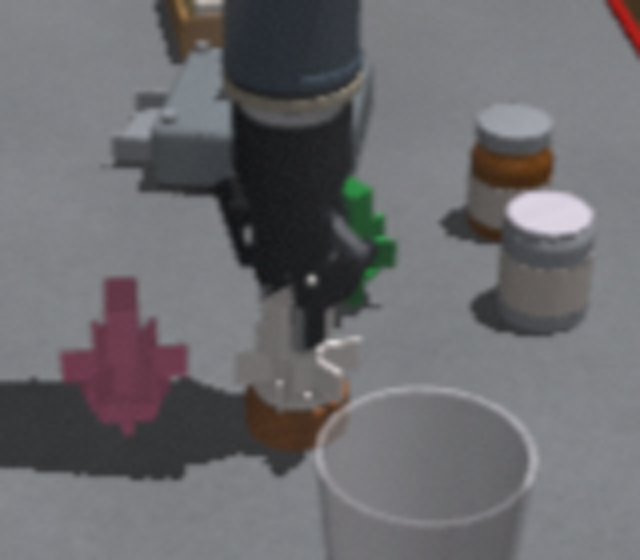

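>>> {"name": "move_arm", "arguments": {
  "deltas": [
    [0,0,-0.02,0,0,0],
    [0,0,-0.08,0,0,0],
    [0,0,-0.16,0,0,0],
    [0,0,-0.23,0,0,0],
    [0,0,-0.27,0,0,0]
  ]
}}

```text
t: 4.32
eef_pos: [0.5627, -0.2278, 0.2314]
eef_rot: [0.001, 0.945, 0.326, 0.001]
wrist_force: [0.1, -0.0, -2.2]
finger_gap: 0.021
```

```bash
python3 - <<'E'
from h import *
p=viewer.get_image("side"); a=p["pixels"][110:270,170:330]; cv2.imwrite("pics/a3.png",cv2.resize(a,(580,580),interpolation=cv2.INTER_CUBIC))
togo(.566,.163,.23,62)
E
```

```text
t 4.38 pos [ 0.5636 -0.2281  0.2339] yaw 38.02 F [ 1.5 -1.1  1.5] gap 0.0213
delta [0.4045, -0.5111, 0.0053, 0.0037, -0.0015, -0.2665]
```

View pics/a3.png

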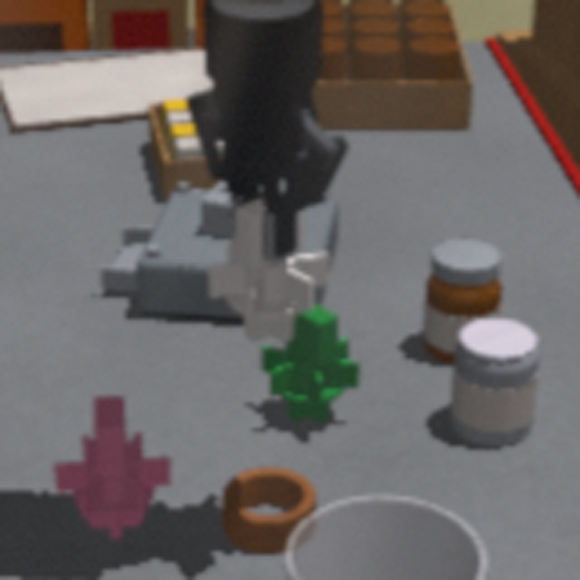

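>>> {"name": "move_arm", "arguments": {
  "deltas": [
    [0.04,-0.05,0,0,0,-0.05],
    [0.09,-0.115,0,0,0,-0.1],
    [0.145,-0.185,0,0,0,-0.16],
    [0.2,-0.255,0,0,0,-0.22],
    [0.25,-0.32,0,0,0,-0.272]
  ]
}}

```text
t: 5.0
eef_pos: [0.5616, 0.0179, 0.2283]
eef_rot: [-0.0, 0.854, 0.52, -0.0]
wrist_force: [0.8, -0.2, -1.8]
finger_gap: 0.0213
```

```bash
python3 - <<'E'
from h import *
togo(.566,.162,.18,62.5)
E
```

```text
t 5.0 pos [0.5616 0.0179 0.2283] yaw 62.7 F [ 0.8 -0.2 -1.8] gap 0.0213
delta [0.2168, -0.1035, 0.0805, -0.0002, 0.0, 0.0022]
```

>>> {"name": "move_arm", "arguments": {
  "deltas": [
    [0.07,-0.033,0.01,0,0,0],
    [0.14,-0.066,0.03,0,0,0],
    [0.195,-0.093,0.055,0,0,0.002],
    [0.217,-0.103,0.08,0,0,0.002],
    [0.217,-0.103,0.08,0,0,0.002]
  ]
}}

```text
t: 5.62
eef_pos: [0.5665, 0.1601, 0.179]
eef_rot: [-0.0, 0.855, 0.518, -0.001]
wrist_force: [0.4, -0.8, -1.7]
finger_gap: 0.0214
```

```bash
python3 - <<'E'
from h import *
p=viewer.get_image("side"); a=p["pixels"][110:210,190:290]; cv2.imwrite("pics/a4.png",cv2.resize(a,(600,600),interpolation=cv2.INTER_CUBIC))
p=viewer.get_image("top")
b=p["pixels"][170:250,160:240]; cv2.imwrite("pics/a4t.png",cv2.resize(b,(600,600),interpolation=cv2.INTER_CUBIC))
togo(.566,.162,.165,62.5)
E
```

```text
t 5.72 pos [0.5676 0.1582 0.1803] yaw 62.23 F [-1.1 -0.9 -1.6] gap 0.0214
delta [0.0044, -0.0053, 0.0256, 0.0002, 0.0008, -0.003]
```

View pics/a4.png

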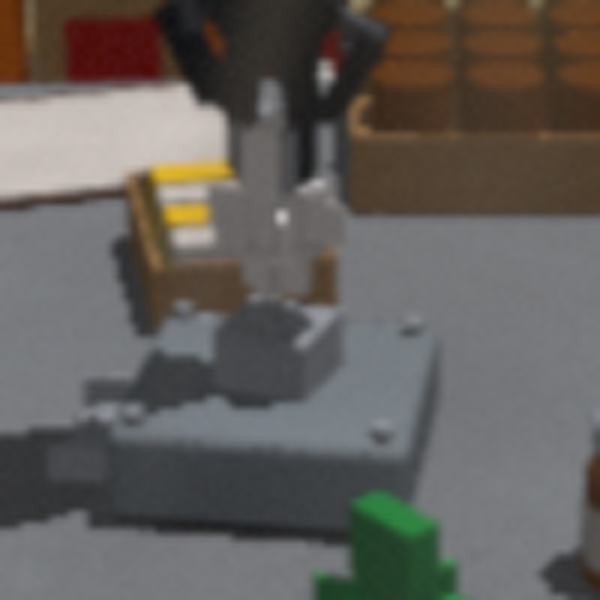

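>>> {"name": "move_arm", "arguments": {
  "deltas": [
    [0,0,0,0,0,0],
    [0,0,0,0,0,0],
    [0,0,0,0,0,0],
    [0,0,0,0,0,0],
    [0,0,0,0,0,0]
  ]
}}

```text
t: 6.35
eef_pos: [0.5674, 0.16, 0.1803]
eef_rot: [-0.0, 0.856, 0.517, 0.0]
wrist_force: [0.4, -0.4, -1.4]
finger_gap: 0.0211
```

```bash
python3 - <<'E'
from h import *
togo(.566,.162,.165,62.5)
p=viewer.get_image("side"); C=cloud(p); px=p["pixels"].astype(int)
# wheel points: flange/hub/bar, in height bands (wheel origin z ~ tcp-.065)
for lo,hi in((.115,.14),(.148,.152),(.155,.172),(.178,.20)):
    m=(C[...,2]>lo)&(C[...,2]<hi)&(abs(C[...,0]-.566)<.05)&(abs(C[...,1]-.155)<.06)&(px.min(2)>85)
    q=C[m]; print(lo,hi,len(q),q.mean(0).round(4) if len(q) else '',q.min(0).round(3) if len(q) else '',q.max(0).round(3) if len(q) else '')
E
```

```text
t 6.35 pos [0.5674 0.16   0.1803] yaw 62.33 F [ 0.4 -0.4 -1.4] gap 0.0211
delta [0.0018, -0.0036, 0.0256, -0.0, -0.0, -0.0019]
0.115 0.14 54 [0.5662 0.1545 0.1262] [0.547 0.142 0.115] [0.583 0.173 0.139]
0.148 0.152 23 [0.5681 0.1442 0.15  ] [0.529 0.128 0.148] [0.603 0.155 0.152]
0.155 0.172 145 [0.5637 0.1539 0.164 ] [0.527 0.122 0.155] [0.603 0.19  0.172]
0.178 0.2 41 [0.5565 0.146  0.1886] [0.541 0.138 0.178] [0.58  0.168 0.198]
```

>>> {"name": "move_arm", "arguments": {
  "deltas": [
    [0.003,-0.003,0.01,0,0,0],
    [0.003,-0.003,0.02,0,0,0],
    [0.003,-0.003,0.03,0,0,0],
    [0.003,-0.003,0.038,0,0,0],
    [0.003,-0.003,0.042,0,0,0]
  ]
}}

```text
t: 7.02
eef_pos: [0.5668, 0.1625, 0.1556]
eef_rot: [0.0, 0.856, 0.517, 0.0]
wrist_force: [-5.1, -2.4, 20.4]
finger_gap: 0.0211
```

```bash
python3 - <<'E'
from h import *
togo(.567,.162,.152,62.5)
E
```

```text
t 7.03 pos [0.5668 0.1625 0.1556] yaw 62.31 F [-5.1 -2.4 20.4] gap 0.0211
delta [-0.0005, 0.0007, 0.006, 0.0002, -0.0001, -0.0021]
```

>>> {"name": "move_arm", "arguments": {
  "deltas": [
    [0,0,-0.002,0,0,0],
    [-0.002,-0.0015,-0.002,0,0,0],
    [-0.002,-0.0015,0,0,0,0],
    [-0.002,-0.0015,0.002,0,0,0],
    [-0.002,-0.0015,0.002,0,0,0]
  ]
}}

```text
t: 7.65
eef_pos: [0.5659, 0.1616, 0.1542]
eef_rot: [0.0, 0.856, 0.517, 0.001]
wrist_force: [2.6, -0.7, -1.0]
finger_gap: 0.0211
```

```bash
python3 - <<'E'
from h import *
togo(.567,.162,.152,62.5); print(bot.read_state()["ft_torque"])
E
```

```text
t 7.65 pos [0.5659 0.1616 0.1542] yaw 62.31 F [ 2.6 -0.7 -1. ] gap 0.0211
delta [0.0014, 0.0014, 0.0037, 0.0008, -0.0005, -0.0021]
[-0.20196753 -0.57290504 -0.00165684]
```

>>> {"name": "move_arm", "arguments": {
  "deltas": [
    [0,0,0.003,0,0,0],
    [0,0,0.006,0,0,0],
    [0,0,0.009,0,0,0],
    [0,0,0.012,0,0,0],
    [0,0,0.012,0,0,0]
  ]
}}

```text
t: 8.28
eef_pos: [0.5658, 0.1616, 0.1465]
eef_rot: [0.0, 0.856, 0.517, 0.0]
wrist_force: [4.8, -1.6, -1.6]
finger_gap: 0.0212
```

```bash
python3 - <<'E'
from h import *
togo(.566,.1615,.132,62.5); print(bot.read_state()["ft_torque"])
E
```

```text
t 8.28 pos [0.5658 0.1616 0.1465] yaw 62.31 F [ 4.8 -1.6 -1.6] gap 0.0212
delta [0.0, 0.0003, 0.0242, 0.0005, -0.0002, -0.0021]
[-0.48665392 -1.4510787   0.01567245]
```

>>> {"name": "move_arm", "arguments": {
  "deltas": [
    [0.0002,0.0008,0.004,0,0,0],
    [0.0002,0.0008,0.01,0,0,0],
    [0.0002,0.0008,0.016,0,0,0],
    [0.0002,0.0008,0.021,0,0,0],
    [0.0002,0.0008,0.024,0,0,0]
  ]
}}

```text
t: 8.9
eef_pos: [0.5662, 0.1618, 0.133]
eef_rot: [0.0, 0.856, 0.517, 0.001]
wrist_force: [2.0, -3.4, 10.8]
finger_gap: 0.0212
```

```bash
python3 - <<'E'
from h import *
togo(.566,.1615,.132,62.5); print(bot.read_state()["ft_torque"])
E
```

```text
t 8.9 pos [0.5662 0.1618 0.133 ] yaw 62.32 F [ 2.  -3.4 10.8] gap 0.0212
delta [-0.0005, -0.0, 0.0017, 0.0006, -0.0004, -0.002]
[-0.7324721  -0.33711863  0.03382924]
```

>>> {"name": "move_arm", "arguments": {
  "deltas": [
    [0,0,0.001,0,0,0],
    [0,0,0.002,0,0,0],
    [0,0,0.003,0,0,0],
    [0,0,0.004,0,0,0],
    [0,0,0.004,0,0,0]
  ]
}}

```text
t: 9.52
eef_pos: [0.5663, 0.1617, 0.1322]
eef_rot: [0.0, 0.856, 0.517, 0.001]
wrist_force: [-1.7, -4.3, 26.7]
finger_gap: 0.0214
```

```bash
python3 - <<'E'
from h import *
togo(.566,.1615,.132,62.5); print(bot.read_state()["ft_torque"])
p=viewer.get_image("side"); a=p["pixels"][110:210,190:290]; cv2.imwrite("pics/a5.png",cv2.resize(a,(600,600),interpolation=cv2.INTER_CUBIC))
E
```

```text
t 9.53 pos [0.5663 0.1617 0.1322] yaw 62.3 F [-1.7 -4.3 26.7] gap 0.0214
delta [-0.0005, -0.0002, 0.0004, 0.0012, -0.0008, -0.0022]
[-1.01635586  0.88859977  0.10925385]
```

View pics/a5.png

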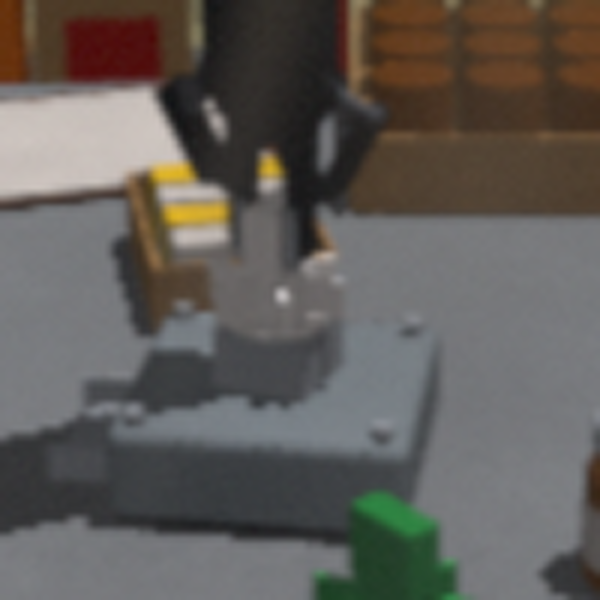

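>>> {"name": "move_arm", "arguments": {
  "deltas": [
    [0,0,0,0,0,0],
    [0,0,0,0,0,0],
    [0,0,0,0,0,0],
    [0,0,0,0,0,0],
    [0,0,0,0,0,0]
  ]
}}

```text
t: 10.2
eef_pos: [0.5662, 0.1617, 0.1322]
eef_rot: [0.0, 0.856, 0.517, 0.001]
wrist_force: [-2.3, -4.2, 25.3]
finger_gap: 0.0213
```

```bash
python3 - <<'E'
from h import *
togo(.566,.1615,.132,62.5); s=bot.read_state(); print(s["joint_vel"].round(4))
if s["wrist_force"][2]>18 and s["eef_pos"][2]<.133: print("done",bot.job_done())
E
```

```text
t 10.2 pos [0.5662 0.1617 0.1322] yaw 62.3 F [-2.3 -4.2 25.3] gap 0.0213
delta [-0.0004, -0.0002, 0.0004, 0.0012, -0.0007, -0.0022]
[ 0.0019  0.     -0.0011 -0.0004  0.0018 -0.0019  0.0012]
the job is handed in; nothing more can be done
done None
```

I lifted the white wheel out of its ring and turned it about 24° to match the socket's slot. It's now pressed home with the gripper still holding it, and I handed the job in at about 10.2 s.

- **Getting it in:** On the first try the foot stopped with about 20 N of upward force, apparently at its full-width step. I moved it about 1.3 mm following the side force, and it then slid in freely.
- **Last checks:**
  - The tool stood at z = 0.1322 m; the flush position works out to 0.132 m.
  - The upward force was about 25 N and had risen sharply over the last millimetre, so the flange is on the socket and not just on the spring, which gives about 10 N.
  - The arm was at rest and the finger opening was 21 mm, matching the 22 mm grip bar.
  - The last side picture shows the wheel upright with its flange on the socket.
- **Disagreements:** The two cameras placed the socket and wheel 2–6 mm apart, mostly along y. I averaged them and let the contact forces settle the final position.
- **Not checked directly:** I had no reading of the plunger's travel, so it is inferred from the height and force. I planned the path clear of the tin, jar, carton and hopper, but did not measure their positions again at the end.

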